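# Fit the end board to the display track and set its clamp screw

## Task

Slide the loose track board with the buffer stop, open rail end first, fully home into the slot at the end of the display track, then turn the wing screw of the clamp clockwise until it seats. Then back the screw off a quarter turn, so that the board cannot lift but can still be nudged to line up the rails, and finish still gripping the wing at that setting, so that it cannot creep while I line them up. Leave the other stock on the table where it stands.

Things in the scene. Friction and masses are not known exactly. Their poses are not given: they have to be found in the camera images.
- end_board: Loose end board: flat plywood slab 180 long, 44 wide, 12 mm thick, about 120 g, with HO track on top (rails to 17 mm above the underside) and a buffer stop at one end (up to 34 wide and 38 mm high, 46 to 87 mm behind the middle). Lies flat on the table at first. Origin: middle of the underside; x along the track to the open rail end, away from the buffer stop; z up. Grip it across its width.
- board_end (a point): Middle of the lower edge of the end board's open rail end, the end that goes into the slot: 90 mm along +x from the end board's origin, same axes.
- dock: Fixed plywood base, 12 mm thick, with the display track. Origin: on the table, under the centre of the slot's end stop; x along the track, the way the end board is pushed in; z up. A fixed track board (44 wide, top 24, rails 29 mm above the table) runs from x = 0, its end being the stop, to 260 mm and carries a red railcar at x = 135 to 255 mm, top 72 mm high. A platform 26 mm high lies on the right of it.
- slot_mouth (a point): Centre of the slot's mouth on its floor, 12 mm above the table, at x = -60 mm in the dock's frame, same axes. The slot runs 60 mm from here to the stop: floor between two wooden cheeks, 46 mm apart and 10 mm high, open above except for the clamp strap; flared lead-ins begin 14 mm before the mouth.
- tongue_end (a point): Middle of the upper outer edge of the plywood tongue that carries the end board in front of the slot: at x = -160 mm in the dock's frame, 12 mm above the table like the slot's floor, same axes. The tongue is only 36 mm wide, so fingers holding the board pass down beside it. A board that is home lies on floor and tongue and ends at x = -180 mm.
- clamp_screw (a joint): Turn of the upright right-hand wing screw, rad. 0 = seated: hard stop, strap tight on a board that is home. Grows as it is backed off, counter-clockwise from above, to 4.2; starts 2.2 to 3.2. At value q the wing stands q counter-clockwise (from above) from the dock's x axis. Drag 0.06 N m; it stays where it is left. Screw and strap rise 4 mm per turn backed off.
- clamp_wing (a point): Centre of the black wing (thumb grip) atop the clamp screw, on the screw's axis, 62 mm above the table when seated, at x = -32, y = -46 mm in the dock's frame. The wing is 42 long, 11 thick, 22 mm high (11 mm below to 11 mm above this point), on a slim hub. x along the wing, z up the screw. To be gripped across its thickness, from above.
- clamp_strap: Flat steel clamp strap under the wing, 26 mm along the track, 54 across, 6 thick; it goes up and down with the screw and does not turn. Origin: on the screw's axis at the strap's underside, 24 mm above the table when seated; dock's axes. Its toe (+y) overlaps the end board's edge by 5 mm; at the start there is 1.1 to 1.7 mm of room for the board under it, with a turned-up lip in front.
- goods_wagon: Bystander: brown open model goods wagon, 110 long, 33 wide, 33 mm high, loose on the far part of the table. Origin: middle of its underside, x along it.
- stock_tray: Bystander: cardboard tray with two model wagons in it, 90 by 190, 42 mm high, loose on the far part of the table. Origin: middle of its underside, y along its long side.
- wagon_box: Bystander: closed cardboard box, 170 long, 52 wide, 46 mm high, loose on the table near the robot. Origin: middle of its underside, x along it.
There are look-alikes about, which are no part of the job. Leave any green look-alike of the end_board alone.

How it is judged:
On the way, in this order (a step that is already met when the one before it is completed fails the run):
1. the end board is fully home in the slot, flat on its floor, within 3 mm of the end stop (x of board_end in the frame of dock above -0.003 m and y of board_end in the frame of dock between -0.0035 and 0.0035 m and z of board_end in the frame of dock between 0.01 and 0.0145 m and angle between the x axis of end_board and the x axis of dock, either way round below 0.05 rad and angle between end_board's own z axis and vertical below 0.05 rad), for 0.2 s.
2. with the board home, the clamp screw is turned down onto its seat (within 0.1 rad) (all of step 1 and value of joint clamp_screw below 0.1 rad), for 0.1 s.
At the end, for the whole second after the job is handed in: The end board lies flat in the slot within 3 mm of the end stop; the clamp screw, after being seated, stands still 90 degrees (within 20) off its seat, and the fingers still grip its wing (over 3 N, grasp point within 30 mm of its centre) (all of step 1 and value of joint clamp_screw between 1.221 and 1.92 rad and velocity of joint clamp_screw between -0.1 and 0.1 rad/s and contact force between the fingers and clamp_screw above 3 N and distance between the grasp point and clamp_wing below 0.03 m); the arm keeps its last pose, push and grip.
It fails at once if other stock on the table is shifted by more than 20 mm (distance of any of goods_wagon, stock_tray, wagon_box from where it was at the start of the episode above 0.02 m).
It also fails if it takes over 72 s, if anything falls off the work surface, if the arm or the gripper's body presses on something with over 40 N, if the wrist force passes 120 N, or if a joint passes its speed limit or range.

## Robot

A 6-joint arm with a two-finger parallel gripper is mounted at the origin on the work surface. World frame = base frame: x ahead of the robot, y to its left, z up, the work surface at z = 0. Lengths are in m, angles in rad, forces in N, time in s.
With the tool pointing down it reaches from about 0.375 to 0.975 m from the base axis. Payload 3.8 kg.
Tool frame: the origin (TCP) lies at the very end of the fingers, on their centre line; the grasp point (between the pads) lies 19 mm behind it (robot.tcp_to_grasp is the distance from the TCP to the grasp point, in m); z points along the fingers, y is the direction in which the jaws open and shut (so a half turn about z gives the same grasp; the last joint's range is limited). The gripper opens to 85 mm and grips with 20 to 120 N. Pads are 22 mm wide; open, the fingers measure 114 mm over their backs; the gripper's body (76 mm by 85 mm) begins 54 mm behind the grasp point. The pads swing forward as they close: fully open they stand 13 mm farther back than shut.
Start: joints at [-1.354, 0.264, 1.604, -0, 1.274, -0.037], TCP at [0.169, -0.653, 0.231] pointing down, gripper open.
Joint ranges: [-2.63, 2.63], [-0.94, 2.18], [0.31, 2.57], [-1.31, 4.45], [0, 2.66], [-2.55, 2.55]. Speed limits (rad/s): [2.57, 2.57, 3.14, 3.14, 3.14, 3.14].

## Interface

Orientations are given as a rotation vector (axis times angle).
In Python, from cell import robot gives the robot as it stands. Calls block until the motion is done:
- robot.reach(position, orientation): joint-space move of the TCP to a pose.
- robot.line_to(position, orientation=None, vel=0.15, guard=None): straight line of the TCP; orientation=None keeps the orientation; vel is the mean speed in m/s. With guard (N) it stops when the force on the tool has changed by that much, and returns True; else False.
- robot.goto_joints(angles): joint-space move.
- robot.ungrasp() and robot.close(force=None): open the fingers fully, or close them until they stop; force is the grip in N (None keeps the last).
- robot.sleep(seconds).
- robot.inverse_kinematics(position, orientation): joint angles nearest the present ones, or None.
- robot.get_obs(): the state.
- robot.grab_frame(name): name is "scene" or "top" or "wrist"; returns the picture (420x560x3 uint8, blue, green, red); there is no depth.
- robot.get_calibration(name): a dict with "mtx" (3x3 intrinsics, pixels), "position" and "orientation" of the camera in the world. Camera axes: x right, y down, z forward; pixel columns grow to the right and rows downward; lengths in m; the calibration is good to about 2 mm. The wrist camera is an equidistant fisheye: a pixel r from the principal point sees the ray r / f radians off the axis. A picture is of the moment at which its call begins: read the wrist's pose just before it. get_calibration takes no time and is no camera call; for the wrist camera it gives the pose at the moment of the call.
A pose or a line that the arm cannot do raises robot.Unreachable and nothing moves.
- robot.hand_in(): hands the job in, once; it reports no verdict.
The state is a dict: "t": time; "joints": joint angles; "joint_velocities": joint speeds; "effort": joint torques, N m; "tool_pos": TCP position; "tcp_rot": TCP orientation; "force": force on the tool from outside, world axes, zero at the start; "ft_torque": the same for the moment, N m; "width": finger opening in m.
Only numpy, scipy, OpenCV 4.12 (cv2) and the standard library are available. Lean on these libraries where they do the work, as an engineer would, in place of code of your own. Each camera call takes 0.05 s, during which the arm holds its last target. There are 200 camera calls.

## Working session

There is one attempt and no reset: what is moved stays moved. The work goes in short steps, each a Python script; the robot and the scene stay as the last script left them, time stands still between calls to the robot, and variables do not carry over. Pictures are saved under pics/ and viewed, about 8 in all and at most 12, crops included, and the job is handed in when it is done.

```bash
ls; mkdir -p pics
python3 - <<'E'
from cell import robot
import cv2
for n in("top","scene"):
    cv2.imwrite(f"pics/{n}0.png",robot.grab_frame(n)); c=robot.get_calibration(n); print(n,c)
print(robot.get_obs())
E
```

```text
pics
top {'mtx': array([[383.83334632,   0.        , 278.51964027],
       [  0.        , 383.83334632, 221.78871542],
       [  0.        ,   0.        ,   1.        ]]), 'position': array([ 0.40646318, -0.11095061,  1.11375434]), 'orientation': array([-2.13171918,  2.18195844, -0.17837715])}
scene {'mtx': array([[382.60754428,   0.        , 276.06061785],
       [  0.        , 382.60754428, 209.0248873 ],
       [  0.        ,   0.        ,   1.        ]]), 'position': array([1.14320091, 0.06795986, 1.02412925]), 'orientation': array([-1.56409134, -2.23365428,  0.65323543])}
{'t': 0.1, 'joints': array([-1.35388341e+00,  2.64692595e-01,  1.60524472e+00, -2.34176599e-05,
        1.27369812e+00, -3.69016304e-02]), 'joint_velocities': array([-0.00123028, -0.00128231, -0.00170457, -0.00042023,  0.00064216,
        0.00069264]), 'effort': array([ 6.34952357e-04, -5.16709971e+01, -3.68589556e+01, -1.12760240e-04,
        6.27365152e-03,  3.37112021e-05]), 'tool_pos': array([ 0.16933813, -0.65272932,  0.23007263]), 'tcp_rot': array([-3.11431067e+00, -3.97375092e-01,  3.23229006e-04]), 'force': array([-0.05831494,  0.51164156, -0.0521261 ]), 'ft_torque': array([0.04529441, 0.0101458 , 0.04173168]), 'width': 0.08542012769798439}
```

View pics/top0.png

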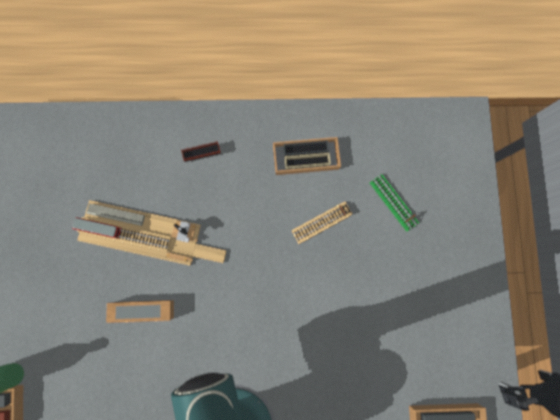

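View pics/scene0.png

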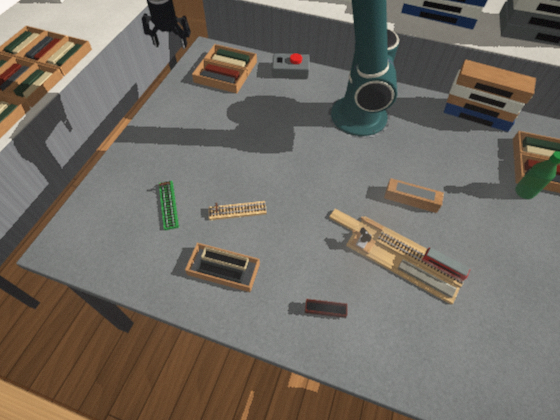

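Top view: the tan board is at (322,222) with its buffer at (347,208) and its open end at (296,235). The only look-alike is the green board at (394,203), which I leave alone. The dock runs from the tongue end at (226,256) to the railcar at (95,228), with the clamp wing at about (183,231). I choose the tan board, take rough positions from this view, then look close with the wrist camera.

```bash
cat > h.py <<'E'
from cell import robot
import numpy as np, cv2
from scipy.spatial.transform import Rotation as R
def ray(n,px,cal=None):
    c=cal or robot.get_calibration(n); K=c["mtx"]
    d=np.array([(px[0]-K[0,2])/K[0,0],(px[1]-K[1,2])/K[1,1]])
    if n=="wrist":
        r=np.hypot(*d); v=np.r_[d*(np.sin(r)/max(r,1e-9)),np.cos(r)]
    else: v=np.r_[d,1]
    return np.array(c["position"]),R.from_rotvec(c["orientation"]).apply(v)
def on(n,px,z,cal=None):
    p,v=ray(n,px,cal); return p+v*(z-p[2])/v[2]
def proj(n,P,cal):
    v=R.from_rotvec(cal["orientation"]).inv().apply(np.atleast_2d(P)-cal["position"]); K=cal["mtx"]
    if n=="wrist":
        h=np.hypot(v[:,0],v[:,1]); t=np.arctan2(h,v[:,2]); q=v[:,:2]/np.maximum(h,1e-9)[:,None]*t[:,None]
    else: q=v[:,:2]/v[:,2:]
    return q*[K[0,0],K[1,1]]+[K[0,2],K[1,2]]
def down(a):
    "tool z down, tool y (jaw axis) at world yaw a"
    y=np.array([np.cos(a),np.sin(a),0]); z=np.array([0,0,-1.])
    return R.from_matrix(np.c_[np.cross(y,z),y,z]).as_rotvec()
def best(pos,a):
    "of the two half turns, the one with last joint nearest zero"
    o=[]
    for k in(a,a+np.pi):
        j=robot.inverse_kinematics(pos,down(k))
        if j is not None:o.append((abs(j[5]),k,j))
    o.sort(key=lambda t:t[0]); return o
E
python3 - <<'E'
from h import *
im=cv2.imread("pics/top0.png"); hsv=cv2.cvtColor(im,cv2.COLOR_BGR2HSV)
m=cv2.inRange(hsv,(5,50,60),(30,255,255)); m[:, :280]=0;m[:,365:]=0;m[:190]=0;m[260:]=0
m=cv2.morphologyEx(m,cv2.MORPH_CLOSE,np.ones((5,5)))
c=max(cv2.findContours(m,0,2)[0],key=cv2.contourArea); r=cv2.minAreaRect(c); print(r)
b=cv2.boxPoints(r); P=np.array([on("top",p,.012) for p in b]); print(P.round(3), np.linalg.norm(P-np.roll(P,1,0),axis=1))
for n,p,z in(("buffer",(347,208),.03),("tongue",(226,256),.012),("wing",(183,231),.07),("railcarend",(77,229),.07),("car2",(118,236),.07),("box",(139,311),.04),("tray",(308,155),.04),("green",(394,203),.012)):
    print(n,on("top",p,z).round(3))
E
```

```text
((321.6153564453125, 222.21066284179688), (16.37246322631836, 62.1903076171875), 61.29404830932617)
[[ 0.541 -0.171  0.012]
 [ 0.625 -0.334  0.012]
 [ 0.582 -0.354  0.012]
 [ 0.498 -0.192  0.012]] [0.04727983 0.18349261 0.04796961 0.18256474]
buffer [ 0.598 -0.335  0.03 ]
tongue [0.47  0.016 0.012]
wing [0.537 0.125 0.07 ]
railcarend [0.549 0.411 0.07 ]
car2 [0.527 0.301 0.07 ]
box [0.325 0.249 0.04 ]
tray [ 0.755 -0.227  0.04 ]
green [ 0.614 -0.478  0.012]
```

Run:
```python
from h import *
import pickle
def look(nm,p,a):
    o=best(p,a); _,k,j=o[0]; print(nm,k,j[5]); robot.goto_joints(j)
    c=robot.get_calibration("wrist"); im=robot.grab_frame("wrist"); cv2.imwrite(f"pics/{nm}.png",im); pickle.dump(c,open(f"pics/{nm}.pkl","wb")); print(c["position"],robot.get_obs()["tool_pos"])
look("wb",[0.5615,-0.263,.20],np.radians(117-90))
print(robot.get_obs()["t"])
look("wd",[0.51,0.08,.22],np.radians(78-90))
print(robot.get_obs()["t"],robot.get_calibration("wrist")["mtx"])
```

```text
wb 0.47123889803846897 -0.9494482455796667
[ 0.52628494 -0.19439384  0.34217219] [ 0.56117031 -0.26407513  0.20007549]
2.15
wd -0.20943951023931956 0.31678189799971346
[0.5265178  0.15558938 0.36216297] [0.51042528 0.07914043 0.22002862]
3.5083 [[325.1922621    0.         274.47608282]
 [  0.         325.1922621  215.90013828]
 [  0.           0.           1.        ]]
```

View pics/wb.png

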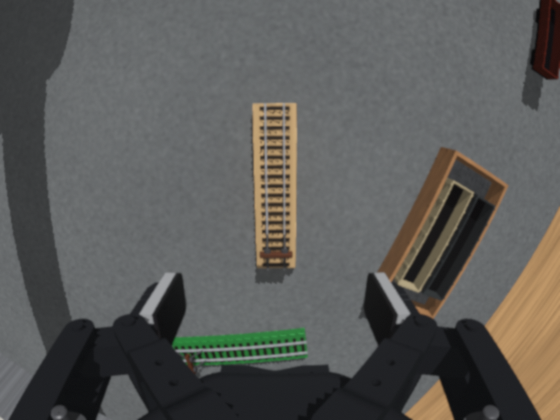

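View pics/wd.png

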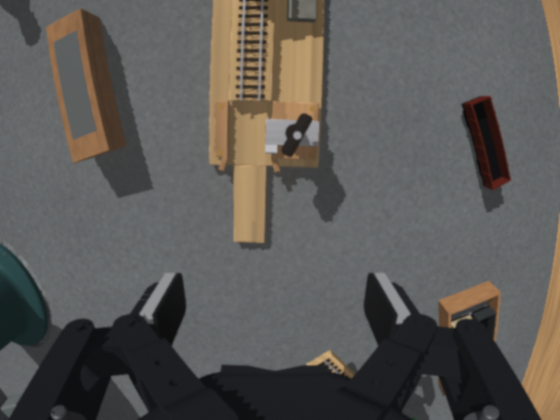

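The first image shows the tan board with its open end at (253–297,104) and buffer at (275,258). The second shows the dock with its tongue end at (234–266,241), stop at about (251,101), and wing hub at (297,134) with the wing running (306,117)–(288,153). Next I measure these with masks and a crop.

```bash
cat > meas.py <<'E'
from h import *
import pickle
im=cv2.imread("pics/wb.png");c=pickle.load(open("pics/wb.pkl","rb"))
hsv=cv2.cvtColor(im,cv2.COLOR_BGR2HSV)
m=cv2.inRange(hsv,(8,60,90),(30,255,255));w=np.zeros_like(m);w[90:275,240:310]=1;m=m*w
m=cv2.morphologyEx(m,cv2.MORPH_CLOSE,np.ones((9,9)))
k=max(cv2.findContours(m,0,1)[0],key=cv2.contourArea)[:,0,:].astype(float)
P=np.array([on("wrist",p,.012,c)[:2] for p in k])
r=cv2.minAreaRect(P.astype(np.float32)*1000);print("board rect",r)
# left/right edges in rows 115..235
L=[];Q=[]
for y in range(112,240,3):
    x=np.where(m[y])[0]; L.append(on("wrist",(x[0]-.5,y),.012,c)[:2]);Q.append(on("wrist",(x[-1]+.5,y),.012,c)[:2])
M=(np.array(L)+Q)/2; print("width",np.linalg.norm(np.array(L)-Q,axis=1).mean())
vx,vy,x0,y0=cv2.fitLine(M.astype(np.float32),2,0,1e-4,1e-4).ravel()
y=np.array([vx,vy]); y*=np.sign(y[1]); print("board yaw",np.degrees(np.arctan2(y[1],y[0])))
top=np.where(m[:,268:284].any(1))[0][0]-.5
e=on("wrist",((253+297)/2,top),.012,c)[:2]; e=np.array([x0,y0])+y*((e-[x0,y0])@y)
print("open end",e,"centre",e-.09*y)
im=cv2.imread("pics/wd.png");c=pickle.load(open("pics/wd.pkl","rb"));hsv=cv2.cvtColor(im,cv2.COLOR_BGR2HSV)
m=cv2.inRange(hsv,(8,60,90),(30,255,255))
L=[];Q=[];T=[]
for v in range(175,235,3):
    x=np.where(m[v,220:280])[0]+220; L.append(on("wrist",(x[0]-.5,v),.012,c)[:2]);Q.append(on("wrist",(x[-1]+.5,v),.012,c)[:2])
M=(np.array(L)+Q)/2;print("tongue width",np.linalg.norm(np.array(L)-Q,axis=1).mean())
vx,vy,x0,y0=cv2.fitLine(M.astype(np.float32),2,0,1e-4,1e-4).ravel();y=np.array([vx,vy]);y*=np.sign(y[1]);print("tongue yaw",np.degrees(np.arctan2(y[1],y[0])))
b=np.where(m[:260,245:256].any(1))[0][-1]+.5
e=on("wrist",(250,b),.012,c)[:2];e=np.array([x0,y0])+y*((e-[x0,y0])@y);print("tongue end",e,b)
# rails: bright grey low-saturation between x 225..275, rows 5..95
g=cv2.inRange(hsv,(0,0,120),(180,60,255));RR=[]
for v in range(5,95,3):
    x=np.where(g[v,236:270])[0]+236
    if len(x)>3 and x[-1]-x[0]>10: RR.append(on("wrist",((x[0]+x[-1])/2,v),.029,c)[:2])
RR=np.array(RR);print("rail pts",len(RR));vx,vy,a0,b0=cv2.fitLine(RR.astype(np.float32),2,0,1e-4,1e-4).ravel()
print("rail mid line yaw",np.degrees(np.arctan2(vy,vx))%180, RR[[0,-1]]); print("tongue->rail yaw",np.degrees(np.arctan2(*(RR.mean(0)-e)[::-1])))
n=np.array([-y[1],y[0]]);print("rail offset from tongue line",[(RR[i]-e)@n for i in(0,-1)])
d=cv2.inRange(im,(0,0,0),(60,60,60));w=np.zeros_like(d);w[105:162,278:318]=1;d=d*w
k=max(cv2.findContours(d,0,1)[0],key=cv2.contourArea);print("wing px",cv2.minAreaRect(k))
bx=cv2.boxPoints(cv2.minAreaRect(k));print(np.array([on("wrist",p,.0747,c)[:2] for p in bx]).round(4))
cv2.imwrite("pics/wdc.png",cv2.resize(im[85:255,195:340],None,fx=3.4,fy=3.4,interpolation=2))
E
python3 meas.py
```

```text
board rect ((560.7843017578125, -262.57977294921875), (44.88815689086914, 180.4784698486328), 27.610111236572266)
width 0.04507282814402067
board yaw 117.645355
open end [ 0.51895016 -0.18250996] centre [ 0.56070992 -0.26223525]
tongue width 0.03703216741818238
tongue yaw 76.446304
tongue end [0.46719844 0.02137898] 242.5
rail pts 24
rail mid line yaw 76.55258 [[0.52673813 0.26984474]
 [0.50731159 0.18506365]]
tongue->rail yaw 76.33284783508932
rail offset from tongue line [np.float64(0.0003480125916470581), np.float64(-0.0006354601887138087)]
wing px ((294.18121337890625, 133.52064514160156), (16.93213653564453, 43.95582962036133), 28.300756454467773)
[[0.5217 0.1268]
 [0.5466 0.1567]
 [0.558  0.1473]
 [0.5332 0.117 ]]
```

View pics/wdc.png

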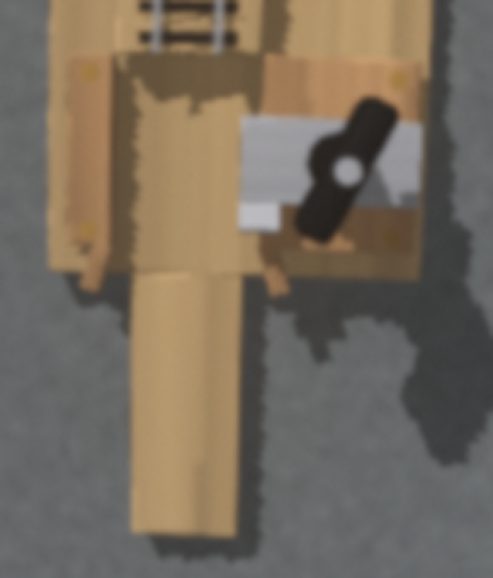

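The sizes agree: board width 45, tongue 37, rails in line with the tongue. The wing axis predicted from the dock pose is (0.542,0.135) and the measured one is (0.540,0.137). Now I grip the board 10 mm behind its middle, lift it and look.

```bash
cat > grab.py <<'E'
from h import *
import pickle
yaw=np.radians(117.65);u=np.array([np.cos(yaw),np.sin(yaw)]);g=np.array([.5607,-.2622])-.010*u
k=best(np.r_[g,.1],yaw-np.pi/2)[0][1];o=down(k)
robot.reach(np.r_[g,.10],o)
print("guard",robot.line_to(np.r_[g,.0005],vel=.08,guard=12),robot.get_obs()["tool_pos"])
robot.close(40);print(robot.get_obs()["width"],robot.get_obs()["force"])
robot.line_to(np.r_[g,.10],vel=.1);robot.sleep(.2)
s=robot.get_obs();print(s["t"],s["width"],s["tool_pos"],s["force"])
c=robot.get_calibration("wrist");im=robot.grab_frame("wrist");cv2.imwrite("pics/held.png",im);pickle.dump((c,s),open("pics/held.pkl","wb"))
E
python3 grab.py
```

```text
guard False [ 0.5659866  -0.27138691  0.00127992]
0.042506916503148647 [ 0.07883047 -0.41021503  1.74974201]
8.1083 0.04289346964237479 [ 0.56480967 -0.27077383  0.09902157] [ 0.45118459 -0.19878847 -0.81712235]
```

View pics/held.png

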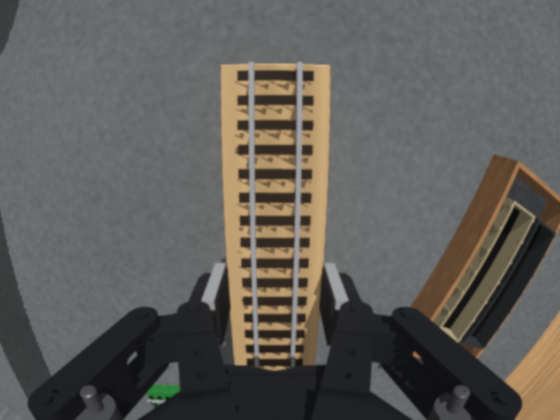

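The board is held level between the pads, with its open end at row 65 (221–330) and the jaws at rows 265–340. I now compute its pose relative to the tool.

```bash
cat > held.py <<'E'
from h import *
import pickle,sys
def held(f="pics/held"):
    c,s=pickle.load(open(f+".pkl","rb"));im=cv2.imread(f+".png");hsv=cv2.cvtColor(im,cv2.COLOR_BGR2HSV)
    m=cv2.morphologyEx(cv2.inRange(hsv,(8,60,90),(30,255,255)),cv2.MORPH_CLOSE,np.ones((9,9)))
    m[:,:200]=0;m[:,350:]=0
    z=s["tool_pos"][2]+.0115;T=R.from_rotvec(s["tcp_rot"])
    L=[];Q=[]
    for v in range(80,255,5):
        x=np.where(m[v])[0];L.append(on("wrist",(x[0]-.5,v),z,c));Q.append(on("wrist",(x[-1]+.5,v),z,c))
    f_=lambda a:T.inv().apply(np.array(a)-s["tool_pos"])
    L,Q=f_(L),f_(Q);w=np.linalg.norm(L-Q,axis=1);M=(L+Q)/2
    top=np.where(m[60-30:120,262:288].any(1))[0][0]+30-.5
    e=f_([on("wrist",(275,top),z,c)])[0]
    p=np.polyfit(M[:,0],M[:,1],1)
    print("width far/near",w[:5].mean(),w[-5:].mean());print("tool-frame line slope deg",np.degrees(np.arctan(p[0])),"y at tcp",p[1],"y at end",np.polyval(p,e[0]),"end x",e[0],"row",top)
held()
c,s=pickle.load(open("pics/held.pkl","rb"));print(s["tcp_rot"],robot.get_obs()["tool_pos"])
E
python3 held.py
```

```text
width far/near 0.04382971611445799 0.04358338171026027
tool-frame line slope deg 0.15786627641289155 y at tcp 0.000190416022358622 y at end 0.00046501069632237267 end x 0.09966077897813139 row 62.5
[-1.62543612e+00 -2.68651454e+00  1.20709518e-04] [ 0.56493665 -0.27084007  0.09920395]
```

```bash
cat > dock.py <<'E'
from h import *
PSI=np.radians(76.45);U=np.array([np.cos(PSI),np.sin(PSI)]);N=np.array([-U[1],U[0]])
O=np.array([.4672,.0214])+.16*U
def D(x,y,z): return np.r_[O+x*U+y*N,z]
def inD(p): d=np.array(p)[:2]-O; return np.round([d@U*1e3,d@N*1e3,p[2]*1e3],1)
E
python3 - <<'E'
from dock import *
import pickle
E=.0997
print("O",O); x0=-.085-E
k=best(D(x0,0,.06),PSI-np.pi/2); print([(a,np.degrees(b)) for a,b,_ in k])
cur=R.from_rotvec(robot.get_obs()["tcp_rot"]).apply([1,0,0]); 
# tool x must point along +U
o=[down(a) for _,a,_ in k if R.from_rotvec(down(a)).apply([1,0,0])[:2]@U>0][0]
p=robot.get_obs()["tool_pos"]
robot.line_to([p[0],p[1],.14],vel=.15)
robot.reach(D(x0,0,.14),o)
robot.line_to(D(x0,0,.045),vel=.1); robot.sleep(.2)
s=robot.get_obs();c=robot.get_calibration("wrist");im=robot.grab_frame("wrist");cv2.imwrite("pics/pre.png",im);pickle.dump((c,s),open("pics/pre.pkl","wb"))
print(s["t"],inD(s["tool_pos"]),s["width"],s["force"])
cv2.imwrite("pics/prec.png",cv2.resize(im[0:290,150:420],None,fx=2,fy=2))
# predicted pixels of the slot's edges for a check
print(proj("wrist",[D(0,22,.024),D(0,-22,.024),D(-.06,23,.022),D(-.0,23,.022),D(-.06,-23,.022),D(-.032,-.046*1,.0747)] if 0 else [D(0,.022,.024),D(0,-.022,.024),D(-.06,.023,.022),D(0,.023,.022),D(-.06,-.023,.022),D(-.032,-.046,.0747)],c).round(0))
E
```

```text
O [0.50468701 0.17694653]
[(np.float64(0.1768401894871876), np.float64(-13.549999999999997))]
10.9833 [-184.6   -0.6   45.7] 0.042727510259723225 [ 0.21239784 -0.72241738 -1.26299411]
[[232. -70.]
 [315. -70.]
 [228.  28.]
 [231. -68.]
 [319.  28.]
 [395. -62.]]
```

View pics/prec.png

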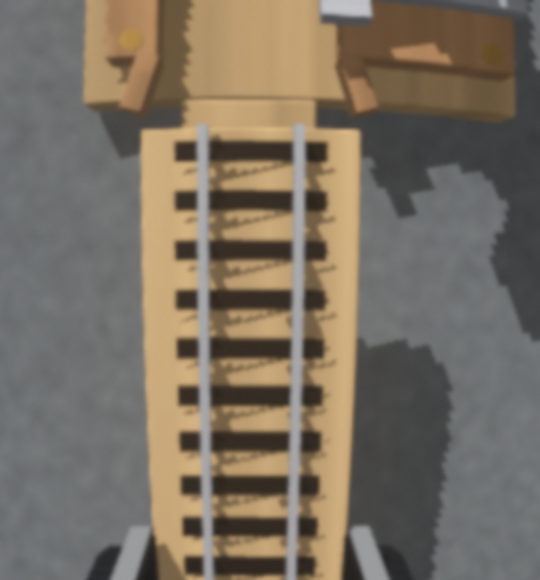

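The board end (crop cols 141–361, centre 251) lines up with the tongue (183–317, centre 250) and with the cheeks (159/337, centre 248). So I lower it and slide it in.

Run:
```python
from dock import *
E=.0997;x0=-.085-E
def st(n):
    s=robot.get_obs();f=s["force"];print(n,round(s["t"],2),inD(s["tool_pos"]),"F dock",np.round([f[:2]@U,f[:2]@N,f[2]],1),round(s["width"],4))
print(robot.line_to(D(x0,0,.016),vel=.08)); st("above")
print(robot.line_to(D(x0,0,.0095),vel=.02,guard=4)); st("down")
p=robot.get_obs()["tool_pos"]; z=.0118
robot.line_to(D(x0,0,z),vel=.02); st("set")
for x in(-.06,-.035,-.01):
    g=robot.line_to(D(x-E,0,z),vel=.04,guard=15); st(x); 
    if g:print("guard");break
else:
    print(robot.line_to(D(.006-E,0,z),vel=.02,guard=15)); st("end")
```

```text
False
above 11.54 [-184.8    0.4   15.6] F dock [ 0.1 -0.6 -0.6] 0.0429
True
down 11.83 [-184.6   -1.1   12.5] F dock [-0.7  0.9  5.2] 0.0428
set 12.08 [-184.6   -1.1   12.6] F dock [-1.4 -0.7  4.9] 0.0428
-0.06 12.86 [-159.9   -1.4   13. ] F dock [-3.3 -0.   8.8] 0.0431
-0.035 13.63 [-135.    -1.2   13. ] F dock [-3.4  0.7 10.1] 0.0428
-0.01 14.41 [-109.9   -1.2   13. ] F dock [-3.3 -0.  10.4] 0.0428
True
end 15.05 [-99.3  -1.2  13. ] F dock [-1.9 -0.3  3.9] 0.043
```

Run:
```python
from dock import *
import pickle
def st(n):
    s=robot.get_obs();f=s["force"];print(n,round(s["t"],2),inD(s["tool_pos"]),"F dock",np.round([f[:2]@U,f[:2]@N,f[2]],1),round(s["width"],4))
print(robot.line_to(D(-.0955,0,.0118),vel=.02,guard=25)); st("push")
p=robot.get_obs()["tool_pos"]
robot.ungrasp(); st("open")
robot.line_to([p[0],p[1],.16],vel=.15)
robot.line_to(D(-.105,-.02,.19),vel=.2); robot.sleep(.2); st("view")
s=robot.get_obs();c=robot.get_calibration("wrist");im=robot.grab_frame("wrist");cv2.imwrite("pics/home.png",im);pickle.dump((c,s),open("pics/home.pkl","wb"))
q=proj("wrist",[D(0,0,.024),D(-.032,-.046,.0747),D(-.18,0,.024)],c);print(q.round(1))
x,y=q[1].astype(int);x0=max(x-130,0);y0=max(y-70,0);print("crop",x0,y0)
cv2.imwrite("pics/homec.png",cv2.resize(im[y0:y0+180,x0:x0+220],None,fx=3.3,fy=3.3,interpolation=2))
```

```text
True
push 15.29 [-99.4  -1.3  13. ] F dock [-2.5 -0.5  3.8] 0.0431
open 15.79 [-99.3  -0.7  12.6] F dock [-0.4  0.2 -0.2] 0.0851
view 17.45 [-105.2  -18.7  188.5] F dock [ 0.1 -0.4  0. ] 0.0853
[[255.7  84.9]
 [311.  120.8]
 [257.  264. ]]
crop 181 50
```

View pics/homec.png

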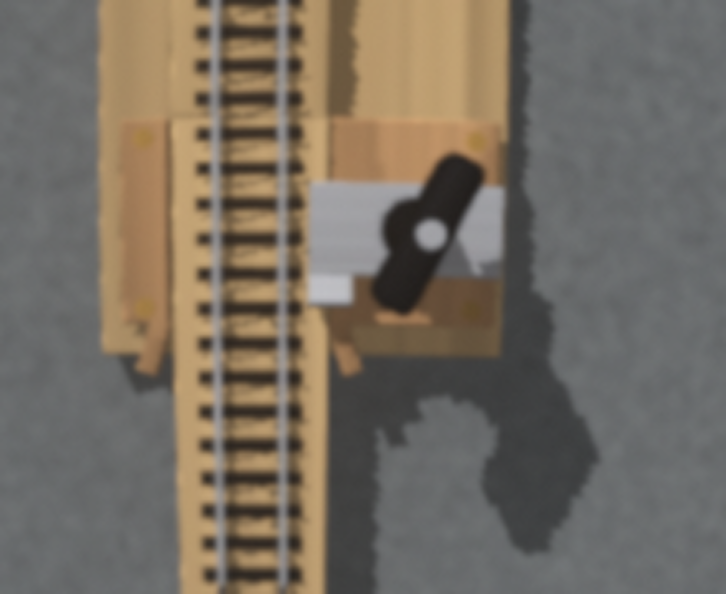

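The board is home: the joint at the stop is closed (crop row 118) and the edge lies under the strap toe. The wing's tips are at about (463,160) and (390,305), with its cap at (432,234). I compute q and the axis from these.

Run:
```python
from dock import *
import pickle
c,_=pickle.load(open("pics/home.pkl","rb"))
f=lambda x,y,z:on("wrist",(x/3.3+181,y/3.3+50),z,c)
a,b,cap=f(463,160,.0747),f(390,305,.0747),f(432,234,.0765)
print(inD(a),inD(b),inD((a+b)/2),inD(cap),np.linalg.norm(a-b))
d=(a-b)[:2];q=(np.arctan2(d@N,d@U))%np.pi;print("q",q)
for z in(.118,.0465):
  for k in (0,np.pi,-np.pi):
    r=[]
    for qq in(q,q/2,0,1.57):
        j=robot.inverse_kinematics(D(-.032,-.046,z),down(PSI+qq+np.pi/2+k)); r.append(None if j is None else round(j[5],2))
    print(k,r)
j=robot.get_obs()["joints"];print(j)
```

```text
[-14.1 -53.7  74.7] [-49.3 -37.1  74.7] [-31.7 -45.4  74.7] [-32.  -46.5  76.5] 0.03886051302756884
q 2.699246639518381
0 [np.float64(0.88), np.float64(2.23), None, np.float64(2.01)]
3.141592653589793 [np.float64(-2.26), np.float64(-0.91), np.float64(0.44), np.float64(-1.13)]
-3.141592653589793 [np.float64(-2.26), np.float64(-0.91), np.float64(0.44), np.float64(-1.13)]
0 [np.float64(0.88), np.float64(2.23), None, np.float64(2.01)]
3.141592653589793 [np.float64(-2.26), np.float64(-0.91), np.float64(0.44), np.float64(-1.13)]
-3.141592653589793 [np.float64(-2.26), np.float64(-0.91), np.float64(0.44), np.float64(-1.13)]
[ 0.09852143 -0.02689924  2.00823673 -0.01246721  1.16586372  0.33365978]
```

```bash
cat > turn.py <<'E'
from dock import *
def pose(q,dz=0): return D(-.032,-.046,.043+.0007+q*.004/(2*np.pi)+dz),down(PSI+q+1.5*np.pi)
def qnow():
    y=R.from_rotvec(robot.get_obs()["tcp_rot"]).apply([0,1,0]);a=np.arctan2(y[1],y[0])-PSI-1.5*np.pi
    return (a+1)%(2*np.pi)-1
def st(n):
    s=robot.get_obs();f=s["force"];print(n,"t",round(s["t"],2),"q",round(qnow(),3),inD(s["tool_pos"]),"F",np.round([f[:2]@U,f[:2]@N,f[2]],1),"Mz",round(s["ft_torque"][2],3),"w",round(s["width"],4),"j6",round(s["joints"][5],2))
E
python3 - <<'E'
from turn import *
q=2.70
p,o=pose(q,.08);robot.reach(p,o);st("above")
p,o=pose(q);print(robot.line_to(p,o,vel=.1,guard=10));st("at wing")
robot.close(60);robot.sleep(.2);st("gripped")
p,o=pose(2.55);robot.reach(p,o);st("first")
E
```

```text
above t 19.72 q 2.7 [-32.  -46.  125.5] F [-0.1 -0.9  0.8] Mz -0.008 w 0.0853 j6 -2.26
False
at wing t 20.67 q 2.7 [-31.7 -46.6  46. ] F [ 0.2 -1.2  0.8] Mz 0.044 w 0.0856 j6 -2.26
gripped t 21.54 q 2.7 [-32.1 -46.6  45.8] F [-3.  -1.7  3.5] Mz -0.049 w 0.0106 j6 -2.26
first t 21.81 q 2.553 [-32.1 -46.6  45.7] F [-4.6 -2.5  3.5] Mz -0.039 w 0.0111 j6 -2.12
```

Run:
```python
from turn import *
for q in(2.2,1.85,1.5,1.15,.8,.5,.25):
    robot.reach(*pose(q));st(q)
for q in(.15,.09,.05,.02,0,-.02,-.04,-.06):
    robot.reach(*pose(q));robot.sleep(.1);st(q)
    if abs(robot.get_obs()["ft_torque"][2])>.8: print("seated");break
```

```text
2.2 t 22.23 q 2.205 [-32.2 -46.6  45.5] F [-3.3 -2.5  3.3] Mz 0.009 w 0.0106 j6 -1.77
1.85 t 22.66 q 1.855 [-32.2 -46.7  45.3] F [-4.8 -3.   3.7] Mz 0.029 w 0.0113 j6 -1.42
1.5 t 23.08 q 1.505 [-32.3 -46.7  45.1] F [-4.8 -3.4  2.9] Mz 0.006 w 0.0109 j6 -1.07
1.15 t 23.51 q 1.155 [-32.3 -46.7  44.8] F [-4.7 -3.5  3.3] Mz -0.031 w 0.0111 j6 -0.72
0.8 t 23.93 q 0.805 [-32.4 -46.7  44.6] F [-4.3 -2.9  3.1] Mz -0.053 w 0.0109 j6 -0.37
0.5 t 24.32 q 0.505 [-32.4 -46.6  44.4] F [-5.2 -2.8  3.3] Mz -0.009 w 0.0112 j6 -0.07
0.25 t 24.68 q 0.255 [-32.4 -46.7  44.3] F [-5.6 -3.3  4.2] Mz -0.025 w 0.0111 j6 0.18
0.15 t 25.02 q 0.155 [-32.5 -46.6  44.2] F [-5.8 -3.5  4.5] Mz -0.031 w 0.0108 j6 0.28
0.09 t 25.38 q 0.095 [-32.5 -46.7  44.2] F [-5.8 -2.9  5.1] Mz 0.018 w 0.0114 j6 0.34
0.05 t 25.73 q 0.055 [-32.5 -46.6  44.2] F [-4.8 -2.6  4.2] Mz 0.068 w 0.0108 j6 0.38
0.02 t 26.07 q 0.025 [-32.5 -46.6  44.2] F [-5.  -2.9  4.3] Mz 0.083 w 0.0108 j6 0.41
0 t 26.43 q 0.005 [-32.5 -46.7  44.2] F [-5.3 -2.6  4.1] Mz 0.079 w 0.0109 j6 0.43
-0.02 t 26.77 q -0.014 [-32.5 -46.7  44.2] F [-4.9 -2.4  4.9] Mz 0.171 w 0.0109 j6 0.45
-0.04 t 27.12 q -0.034 [-32.5 -46.6  44.2] F [-5.3 -2.9  5.1] Mz 0.292 w 0.0111 j6 0.47
-0.06 t 27.48 q -0.054 [-32.5 -46.7  44.2] F [-5.  -3.1  5.7] Mz 0.417 w 0.0111 j6 0.49
```

The torque rises steeply from q≈0 to 0.42 N m, so the screw is seated. I back it off to 1.57 and keep the grip.

Run:
```python
from turn import *
robot.sleep(.2)
for q in(.3,.65,1.0,1.3,1.5708):
    robot.reach(*pose(q));st(q)
robot.sleep(.5);st("hold")
s=robot.get_obs();g=s["tool_pos"]+R.from_rotvec(s["tcp_rot"]).apply([0,0,-robot.tcp_to_grasp]);print("grasp pt",inD(g))
a,b=robot.grab_frame("scene"),robot.grab_frame("top")
cv2.imwrite("pics/end.png",np.hstack([cv2.resize(a[170:330,300:490],None,fx=2.1,fy=2.5),cv2.resize(b[180:280,60:260],None,fx=2,fy=4)]))
cv2.imwrite("pics/endtop.png",b)
cv2.imwrite("pics/endw.png",robot.grab_frame("wrist"))
b0=cv2.imread("pics/top0.png");d=cv2.absdiff(b,b0).max(2)
for n,(x,y,w,h) in dict(goods=(175,138,50,28),tray=(268,132,80,48),box=(100,294,78,34),green=(365,170,60,65)).items(): print(n,"changed px",int((d[y:y+h,x:x+w]>40).sum()))
```

```text
0.3 t 28.11 q 0.305 [-32.5 -46.6  44.3] F [-5.5 -3.   4.2] Mz 0.093 w 0.0112 j6 0.13
0.65 t 28.53 q 0.655 [-32.4 -46.6  44.5] F [-4.3 -3.3  3.8] Mz 0.024 w 0.0112 j6 -0.22
1.0 t 28.96 q 1.005 [-32.4 -46.7  44.7] F [-4.4 -2.1  4.7] Mz 0.087 w 0.0111 j6 -0.57
1.3 t 29.35 q 1.305 [-32.3 -46.7  44.9] F [-4.2 -4.1  3.1] Mz 0.042 w 0.0112 j6 -0.87
1.5708 t 29.72 q 1.576 [-32.3 -46.7  45.1] F [-4.6 -3.7  3.8] Mz -0.012 w 0.0112 j6 -1.14
hold t 30.22 q 1.576 [-32.3 -46.7  45.1] F [-4.4 -3.8  4. ] Mz 0.015 w 0.011 j6 -1.14
grasp pt [-32.3 -46.7  63.8]
goods changed px 0
tray changed px 66
box changed px 2061
green changed px 387
```

View pics/endw.png

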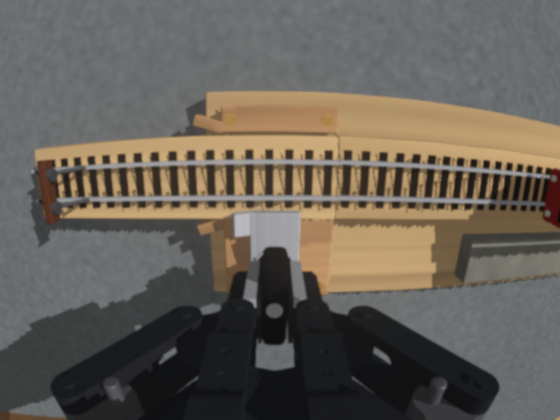

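View pics/end.png

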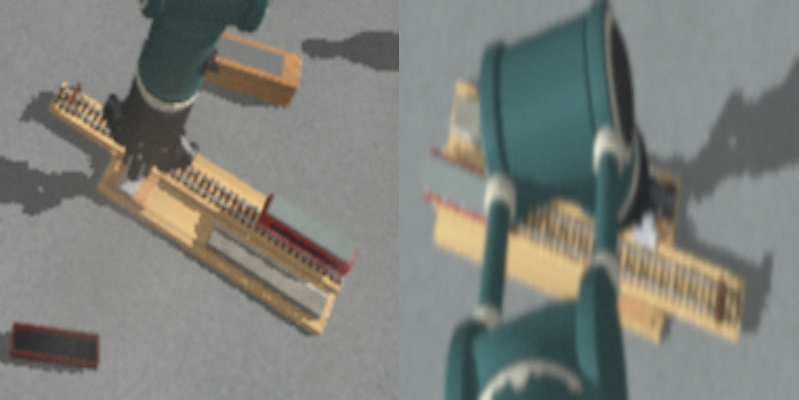

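The wrist view shows the rails meeting with a closed joint at (337,175) and the buffer at (47,190). The wing (275,290) is gripped square to the track. The wagon box is only hidden by the arm in the top view and stands clear of it in the scene view. I hand in.

Run:
```python
from turn import *
st("before");robot.hand_in();st("after")
```

```text
before t 30.37 q 1.576 [-32.3 -46.7  45.1] F [-4.5 -2.4  3.4] Mz -0.003 w 0.0112 j6 -1.14
the job is handed in; nothing more can be done
the job is handed in; nothing more can be done
```

I slid the tan end board home, turned the clamp screw down to its seat, backed it off a quarter turn and handed in at 30.4 s with the wing still gripped. The hand-in reports no verdict.

- **Board:** it stopped hard against the end stop; by my estimate its end is within about 1 mm of the stop. The last wrist picture shows the rail joint closed and the board lying under the strap.
- **Screw:** the reaction moment rose to 0.42 N m once the screw reached 0, so it was seated. It now stands at 1.576 rad, read from the tool's angle because I cannot see the joint value itself.
- **Grip:** the fingers hold the 11 mm wing with a commanded 60 N. The grasp point is about 1 mm from the expected wing centre, with a steady side force of about 5 N on the tool.
- **Other stock:** the goods wagon showed no changed pixels. My before-and-after pixel check did not clear the others:
  - **Wagon box:** 2061 pixels changed because the arm hides it in the top view. The scene picture shows it standing clear of the arm.
  - **Tray and green board:** 66 and 387 pixels changed, which I put down to the arm's shadow moving. I did not check that separately.

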